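# Put the candle range back in order of size

## Task

Customers have muddled the candle display. Leave the largest candle in its dish at the end of the row and stand the other four in the remaining dishes in order of size, going down from the largest so that the smallest ends up at the far end; each stands upright, flat in its own dish, and none may be knocked over. Some are in wrong dishes now, so a dish may have to be cleared first.

Things in the scene. Friction and masses are not known exactly. Their poses are not given: they have to be found in the camera images.
- candle_1: Candle in a white glazed round jar with a brown kraft band and a flat pale wooden lid fixed on it; the largest of the five; it already stands in the dish at one end of the row and stays there. A plain upright cylinder 54 mm in diameter and 84 mm tall over the lid, about 360 g. Origin at the centre of its underside, z up.
- candle_2: Candle in a white glazed round jar with a brown kraft band and a flat pale wooden lid fixed on it; second largest. A plain upright cylinder 44 mm in diameter and 74 mm tall over the lid, about 200 g. Origin at the centre of its underside, z up. Stands loose on the counter or in a wrong dish at the start.
- candle_3: Candle in a white glazed round jar with a brown kraft band and a flat pale wooden lid fixed on it; middle size. A plain upright cylinder 38 mm in diameter and 65 mm tall over the lid, about 140 g. Origin at the centre of its underside, z up. Stands loose on the counter or in a wrong dish at the start.
- candle_4: Candle in a white glazed round jar with a brown kraft band and a flat pale wooden lid fixed on it; second smallest. A plain upright cylinder 32 mm in diameter and 57 mm tall over the lid, about 90 g. Origin at the centre of its underside, z up. Stands loose on the counter or in a wrong dish at the start.
- candle_5: Candle in a white glazed round jar with a brown kraft band and a flat pale wooden lid fixed on it; the smallest. A plain upright cylinder 26 mm in diameter and 50 mm tall over the lid, about 50 g. Origin at the centre of its underside, z up. Stands loose on the counter or in a wrong dish at the start.
- dish_a: One of five identical round dark-brown wooden candle dishes fixed to the counter in a straight row, in the order a, b, c, d, e, 66 mm from centre to centre; this one is one end of the row. 64 mm across, 60 mm inside the rim, rim 10 mm above the counter, inner floor 5 mm above the counter. Origin at the centre of its underside on the counter, z up, y along the row from e towards a.
- dish_b: One of five identical round dark-brown wooden candle dishes fixed to the counter in a straight row, in the order a, b, c, d, e, 66 mm from centre to centre; this one is second. 64 mm across, 60 mm inside the rim, rim 10 mm above the counter, inner floor 5 mm above the counter. Origin at the centre of its underside on the counter, z up, y along the row from e towards a.
- dish_c: One of five identical round dark-brown wooden candle dishes fixed to the counter in a straight row, in the order a, b, c, d, e, 66 mm from centre to centre; this one is the middle. 64 mm across, 60 mm inside the rim, rim 10 mm above the counter, inner floor 5 mm above the counter. Origin at the centre of its underside on the counter, z up, y along the row from e towards a.
- dish_d: One of five identical round dark-brown wooden candle dishes fixed to the counter in a straight row, in the order a, b, c, d, e, 66 mm from centre to centre; this one is fourth. 64 mm across, 60 mm inside the rim, rim 10 mm above the counter, inner floor 5 mm above the counter. Origin at the centre of its underside on the counter, z up, y along the row from e towards a.
- dish_e: One of five identical round dark-brown wooden candle dishes fixed to the counter in a straight row, in the order a, b, c, d, e, 66 mm from centre to centre; this one is the other end of the row. 64 mm across, 60 mm inside the rim, rim 10 mm above the counter, inner floor 5 mm above the counter. Origin at the centre of its underside on the counter, z up, y along the row from e towards a.
Mind the look-alikes: they are no part of the job. Leave any green or white look-alike of the dish_b alone.

How it is judged:
By the outcome, as a careful person would: the job done as asked, in the order asked, and still so for the second after the job is handed in, with the robot touching nothing.
It also fails if it takes over 128 s, if anything falls off the work surface, if the arm or the gripper's body presses on something with over 40 N, if the wrist force passes 120 N, or if a joint passes its speed limit or range.

## Robot

A 6-joint arm with a two-finger parallel gripper is mounted at the origin on a cart in front of the work surface, level with it; the furniture and walls round the work are solid. World frame = base frame: x ahead of the robot, y to its left, z up, the work surface at z = 0. Lengths are in mm, angles in degrees, forces in N, time in s.
With the tool pointing down it reaches from about 425 to 950 mm from the base axis. Payload 3.5 kg.
Tool frame: the origin (TCP) lies between the finger pads; the fingertips stand 11 mm ahead of it and the grasp point (between the pads) lies 8 mm behind it; z points along the fingers, y is the line along which they close (so a half turn about z gives the same grasp; the last joint's range is limited). The gripper opens to 85 mm and grips with 20 to 120 N. Pads are 22 mm wide; open, the fingers measure 114 mm over their backs; the gripper's body (76 mm by 85 mm) begins 54 mm behind the grasp point. The pads swing forward as they close: fully open they stand 13 mm farther back than shut.
Start: joints at [54.603, 16.404, 90.338, -0, 73.258, -8.594], TCP at [304.337, 602.483, 242.325] pointing down, gripper open.
Joint ranges: [-158.93, 158.93], [-51.34, 127.21], [12.03, 142.37], [-87.48, 267.48], [13.55, 161.25], [-162.69, 162.69]. Speed limits (degrees/s): [159.86, 159.86, 180, 180, 180, 180].

## Interface

Orientations are given as [roll, pitch, yaw] about the fixed x, y, z axes, in that order (R = Rz(yaw) Ry(pitch) Rx(roll)).
In Python, from rig import get_obs, grab_frame, close_job gives the robot as it stands.
- The arm moves only by the tool arm_command, never from a script. Its argument "motion" is a list of rows, each an object of numbers: "rx", "ry", "rz": the turn, a rotation vector about the tool's x, y, z in rad; "dx", "dy", "dz": the shift along the tool's x, y, z in mm; "hand": the opening, from 0 (shut) to 1 (fully open). In form: [{"rx": .., "ry": .., "rz": .., "dx": .., "dy": .., "dz": .., "hand": ..}, ...]. A call has exactly 10 rows; each row shifts and turns the commanded pose from where the row before left it, along the tool's axes as they then stand; what a row does not reach is not made up. A row lasts 1/12 s, in which the tool goes at most 41.7 mm and 7.16 degrees, less where a joint would pass 70% of its speed; a pose out of reach is approached as far as the arm can. A call with a gripper value outside its range is refused whole. The fingers move at their own pace and stop on an object; "grip_force" is the grip in N (left out, the last holds). Time passes only in rows, so rows that do not move let the fingers close, or fill a call up. It gives the time, the measured TCP pose, the force, the opening and the grip force at its end, in the units of the state.
- get_obs(): the state, without advancing time (a new reading comes with each control period).
- grab_frame(name): name is "side" or "top"; returns a dict with "image" (420x560x3 uint8, blue, green, red), "depth" (420x560 float32, mm along the optical axis (not along the pixel's ray), 0 where there is no reading), "fx", "fy", "cx", "cy" (pixels), "k1" (the pictures are not rectified: a ray, as slopes to the right and down, at radius r is drawn at 1 + k1 r^2 times it, then the intrinsics apply), "R" (3x3) and "t" (3): a world point X has camera coordinates R X + t. Camera axes: x right, y down, z forward; pixel columns grow to the right and rows downward; lengths in mm; the calibration is good to about 2 mm. A picture is of the moment at which its call begins.
- close_job(): hands the job in; it is judged then, once.
The state is a dict: "time_s": time; "joints": joint angles; "joint_vel": joint speeds; "joint_torque": joint torques, N m; "tool_pos": TCP position; "tool_rot": TCP orientation; "wrist_force": force on the tool from outside, world axes, zero at the start; "torque": the same for the moment, N m; "gripper_width": finger opening in mm; "finger_force": force on a finger pad.
Only numpy, scipy, OpenCV 4.12 (cv2) and the standard library are available. Lean on these libraries where they do the work, as an engineer would, in place of code of your own. Each camera call takes 0.05 s, during which the arm holds its last target. There are 200 camera calls.

## Working session

There is one attempt and no reset: what is moved stays moved. The work goes in short steps, Python scripts to look and compute and a tool call to move; the robot and the scene stay as the last step left them, time stands still between calls to the robot, and variables do not carry over. Pictures are saved under pics/ and viewed, at most 14 in all, crops included, and the job is handed in when it is done.

Besides the shell and the picture viewer there is one more tool, called after "Call:" by a JSON object that holds its "api" and its "payload". arm_command: Moves the arm, as the interface text tells. Its arguments: {"type":"object","properties":{"motion":{"type":"array","items":{"type":"object","properties":{"rx":{"type":"number"},"ry":{"type":"number"},"rz":{"type":"number"},"dx":{"type":"number"},"dy":{"type":"number"},"dz":{"type":"number"},"hand":{"type":"number"}}}},"grip_force":{"type":"number"}},"required":["motion"]}

```bash
mkdir -p pics; ls; python3 - <<'E'
from rig import *
import cv2,numpy as np
o=get_obs(); print(o)
for n in("side","top"):
    f=grab_frame(n); cv2.imwrite(f"pics/{n}0.png",f["image"]); np.savez(f"{n}0.npz",**f)
    print(n,f["fx"],f["fy"],f["cx"],f["cy"],f["k1"],f["R"],f["t"],-np.array(f["R"]).T@f["t"])
E
```

```text
pics
{'time_s': 0.0, 'joints': array([ 5.46037318e+01,  1.64544843e+01,  9.04235240e+01,  1.03428224e-05,
        7.32577322e+01, -8.59300537e+00]), 'joint_vel': array([ 0.04163016, -0.06779372,  0.02603537, -0.01802689, -0.01049978,
        0.02573134]), 'joint_torque': array([ 1.59209012e-03, -4.05981767e+01, -2.92629826e+01, -1.51340095e-05,
        5.63539623e-03, -1.03642074e-05]), 'tool_pos': array([303.96485005, 601.97652704, 240.92822896]), 'tool_rot': array([-1.79865785e+02, -2.02913851e-02,  1.53196710e+02]), 'wrist_force': array([-0.14016189, -0.48565781, -0.05076196]), 'torque': array([-0.07055407,  0.00807259,  0.01441279]), 'finger_force': 0.0, 'gripper_width': 85.63476439069001}
side 407.300055249098 407.300055249098 272.7644911924492 209.4046266519517 0.030696139167914322 [[ 0.85732444 -0.51423801 -0.0235388 ]
 [-0.25195574 -0.37930107 -0.89030838]
 [ 0.44890212  0.76921386 -0.4547493 ]] [-302.82145516  257.85301954  541.99486591] [  81.28114014 -474.82834123  468.91243391]
top 458.09621838393747 458.09621838393747 284.2018185592618 212.09103868606897 -0.14593754271536916 [[ 0.0075261  -0.99995349  0.0060309 ]
 [-0.98297848 -0.0085052  -0.18352376]
 [ 0.18356651 -0.00454703 -0.98299677]] [ 272.60107231  547.58544547 1063.35153086] [ 341.01735221  282.08080659 1144.12203324]
```

View pics/side0.png

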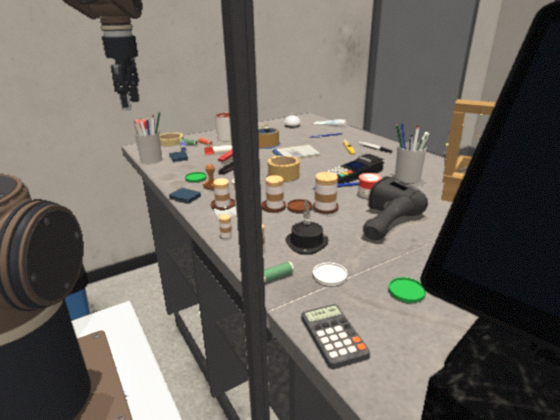

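View pics/top0.png

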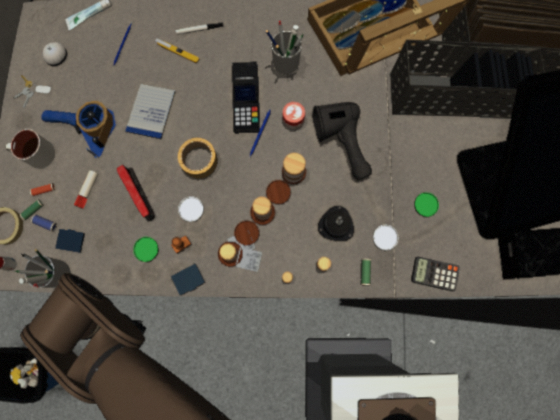

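The side view shows the row running (326,190) largest, (300,205) empty, (275,193) candle, one dish hidden by the pole, and (222,195) candle. Loose candles are at (225,227) and (262,235). In the top view the lids are at (294,165), (262,208), (228,253), (287,278) and (324,264). The empty brown dishes are at (278,192) and (247,232).

Things that could be mistaken for the dishes:
- White discs at (190,209) and (385,237).
- Green discs at (147,249) and (427,205).

Things that could be mistaken for the candles:
- Red/white tin at (293,113).
- Amber rolls at (196,157) and (92,118).
- Stamp at (180,243).

```bash
cat > h.py <<'E'
import numpy as np, cv2
from rig import *
def ray(f,u,v):
    d=np.array([[(u-f["cx"])/f["fx"],(v-f["cy"])/f["fy"]]],float)[0]; s=d.copy()
    for _ in range(20): s=d/(1+f["k1"]*(s@s))
    R=np.array(f["R"]); return -R.T@f["t"], R.T@np.array([s[0],s[1],1])
def plane(f,u,v,z):
    c,d=ray(f,u,v); return c+d*(z-c[2])/d[2]
def bydepth(f,u,v,D):
    c,d=ray(f,u,v); return c+d*D
def tri(f,p,g,q):
    c1,d1=ray(f,*p); c2,d2=ray(g,*q)
    s=np.linalg.lstsq(np.c_[d1,-d2],c2-c1,rcond=None)[0]; a,b=c1+d1*s[0],c2+d2*s[1]
    return (a+b)/2,np.linalg.norm(a-b)
def blobs(f,lo,hi,amin=30,roi=None):
    m=cv2.inRange(cv2.cvtColor(f["image"],cv2.COLOR_BGR2HSV),lo,hi)
    if roi: k=np.zeros_like(m); k[roi[1]:roi[3],roi[0]:roi[2]]=255; m&=k
    m=cv2.morphologyEx(m,cv2.MORPH_OPEN,np.ones((3,3)))
    out=[]
    for c in cv2.findContours(m,cv2.RETR_EXTERNAL,cv2.CHAIN_APPROX_NONE)[0]:
        if cv2.contourArea(c)>amin:
            k=np.zeros_like(m); cv2.drawContours(k,[c],-1,255,-1)
            D=f["depth"][(k>0)&(f["depth"]>0)]
            out.append((cv2.minEnclosingCircle(c),cv2.contourArea(c),np.median(D) if len(D) else 0,c))
    return out
E
python3 - <<'E'
from h import *
t=dict(np.load("top0.npz")); s=dict(np.load("side0.npz"))
hsv=cv2.cvtColor(t["image"],cv2.COLOR_BGR2HSV); hs=cv2.cvtColor(s["image"],cv2.COLOR_BGR2HSV)
print([hsv[v,u] for u,v in((294,165),(262,208),(228,253),(287,278),(324,264),(278,192),(247,232))])
print([hs[v,u] for u,v in((326,178),(275,181),(222,185),(225,219),(300,205))])
for nm,lo,hi in(("lid",(10,90,130),(28,255,255)),("dish",(3,90,30),(14,255,125))):
  for c,a,D,_ in blobs(t,lo,hi,30,(210,145,340,290)):
    (u,v),r=c; P=bydepth(t,u,v,D); print("top",nm,np.round([u,v,r,a,D],1),P.round(1),"diam",round(2*r*D/t["fx"],1))
  for c,a,D,_ in blobs(s,lo,hi,20,(205,170,345,260)):
    (u,v),r=c; P=bydepth(s,u,v,D); print("side",nm,np.round([u,v,r,a,D],1),P.round(1),"diam",round(2*r*D/s["fx"],1))
a=cv2.resize(t["image"][140:295,200:345],None,fx=4,fy=3.8,interpolation=cv2.INTER_CUBIC);cv2.imwrite("pics/crop1.png",a[:600,:800])
E
```

```text
[array([ 19, 126, 214], dtype=uint8), array([ 21, 118, 216], dtype=uint8), array([ 24, 108, 215], dtype=uint8), array([ 20, 123, 215], dtype=uint8), array([ 24, 110, 214], dtype=uint8), array([  9, 178,  93], dtype=uint8), array([ 10, 164,  92], dtype=uint8)]
[array([ 23,  94, 254], dtype=uint8), array([ 23,  97, 254], dtype=uint8), array([ 15, 125, 212], dtype=uint8), array([ 17, 119, 240], dtype=uint8), array([ 10, 161, 146], dtype=uint8)]
top lid [ 287.   276.5    5.4   78.  1085.1] [389.9 269.2  49.4] diam 25.6
top lid [ 323.9  262.9    6.9  124.5 1085. ] [422.3 181.9  56. ] diam 32.6
top lid [ 227.1  250.9    8.2  181.  1076.2] [447.6 411.1  68.6] diam 38.3
top lid [ 261.2  205.     9.3  246.  1087.5] [556.8 331.8  77.9] diam 44.2
top lid [ 294.   162.5   11.3  354.5 1096.4] [659.3 254.6  88.3] diam 54.0
top lid [ 211.   154.5    9.6   52.  1143.5] [691.7 462.   45.5] diam 47.7
side lid [224.5 218.5   5.1  59.  895.8] [387.4 261.2  46.2] diam 22.6
side lid [ 296.3  205.     7.4   88.  1041.2] [603.1 299.4   4. ] diam 37.6
side lid [ 221.   198.     3.6   24.  1028.7] [438.3 394.6  29.8] diam 18.2
side lid [ 219.   184.5    8.1   67.  1016.9] [438.4 399.9  65. ] diam 40.6
side lid [326.5 178.   10.9 209.  982.4] [652.4 242.9  86.5] diam 52.7
side lid [ 282.   176.5   17.3  332.  1183.2] [659.5 457.8  15.3] diam 100.3
top dish [ 227.   260.5    8.7   82.  1134.5] [429.9 418.1   5.9] diam 43.3
top dish [ 255.5  223.5   24.8  628.  1150.5] [523.4 348.8   7.5] diam 124.4
top dish [ 278.5  190.5   13.7  459.  1169.1] [609.7 291.8   4.9] diam 70.1
side dish [ 269.5  207.5    9.2   52.5 1021.6] [534.1 317.    8.8] diam 46.1
side dish [ 208.5  186.5    3.8   22.  1150.9] [458.7 528.3   7.4] diam 21.5
side dish [ 210.5  176.     6.2   35.5 1141.7] [467.9 528.5  37.1] diam 34.7
```

View pics/crop1.png

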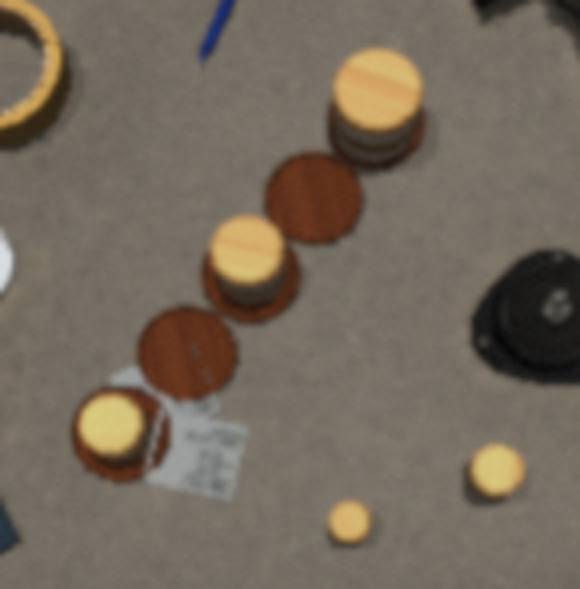

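The crop and sizes agree: 54, 44, 38, 32 and 26 mm lids, at heights matching the text. The plan:
- Candle_2 moves from dish 3 to dish 2.
- Candle_3 moves from dish 5 to dish 3.
- Candle_4 goes into dish 4.
- Candle_5 goes into dish 5.

Next I fit the dishes and cross-check with the side view.

```bash
python3 - <<'E'
from h import *
from scipy.optimize import least_squares
t=dict(np.load("top0.npz")); s=dict(np.load("side0.npz"))
m=cv2.inRange(cv2.cvtColor(t["image"],cv2.COLOR_BGR2HSV),(3,90,30),(14,255,125))
C={}
for n,(u,v),R in(("d2",(278.5,190.5),17),("d4",(247,231.5),17)):
    k=np.zeros_like(m); cv2.circle(k,(int(u),int(v)),R-2,255,-1)
    mm=cv2.morphologyEx(m&k,cv2.MORPH_OPEN,np.ones((5,5)))
    c=max(cv2.findContours(mm,cv2.RETR_EXTERNAL,cv2.CHAIN_APPROX_NONE)[0],key=cv2.contourArea)[:,0]
    P=np.array([plane(t,*p,9)[:2] for p in c])
    f=least_squares(lambda q:np.hypot(*(P-q[:2]).T)-q[2],[*P.mean(0),32],loss="soft_l1").x
    D=np.median(t["depth"][int(v)-4:int(v)+5,int(u)-4:int(u)+5]); print(n,f.round(1),bydepth(t,u,v,D).round(1)); C[n]=f[:2]
d=(C["d2"]-C["d4"]); print("spacing",np.linalg.norm(d)/2,"angle",np.degrees(np.arctan2(d[1],d[0])))
d/=np.linalg.norm(d); mid=(C["d2"]+C["d4"])/2
for i in range(5): print("dish",i+1,(mid+d*66*(2-i)).round(1))
# side check: lid centres / empty dish
for n,(u,v),z in(("c1",(326.5,178),89),("c2",(275,181.5),79),("c3",(220,184.5),70),("c5",(224.5,218.5),50),("d2",(300,205.5),9)):
    print("side",n,plane(s,u,v,z).round(1))
for a,b in(((287,276.5),(224.5,218.5)),((294,162.5),(326.5,178)),((261.2,205),(275,181.5)),((278.5,190.5),(300,205.5))): print(*tri(t,a,s,b))
print("black obj",bydepth(t,337,223,np.median(t["depth"][215:230,330:345])))
b=cv2.resize(s["image"][160:250,200:340],None,fx=5,fy=5,interpolation=cv2.INTER_CUBIC);cv2.imwrite("pics/crop2.png",b)
E
```

```text
d2 [606.4 292.8  30.8] [610.  291.8   3.7]
d4 [500.9 371.2  30. ] [503.5 369.9   4.1]
spacing 65.73227948613882 angle -36.62872245796508
dish 1 [659.5 253.3]
dish 2 [606.6 292.6]
dish 3 [553.6 332. ]
dish 4 [500.6 371.4]
dish 5 [447.7 410.8]
side c1 [648.7 238.3  89. ]
side c2 [547.4 309.5  79. ]
side c3 [436.  387.6  70. ]
side c5 [384.7 254.7  50. ]
side d2 [603.7 283.6   9. ]
[390.40447531 269.02502696  41.79434719] 0.46138969387505985
[661.65061872 254.45488256  80.38088683] 0.1790022979264728
[559.65151331 331.96300287  67.91381938] 1.8552130460519471
[609.69726071 291.91769205   3.9539053 ] 0.5100869900367084
black obj [520.38469877 148.11257557  44.74098279]
```

View pics/crop2.png

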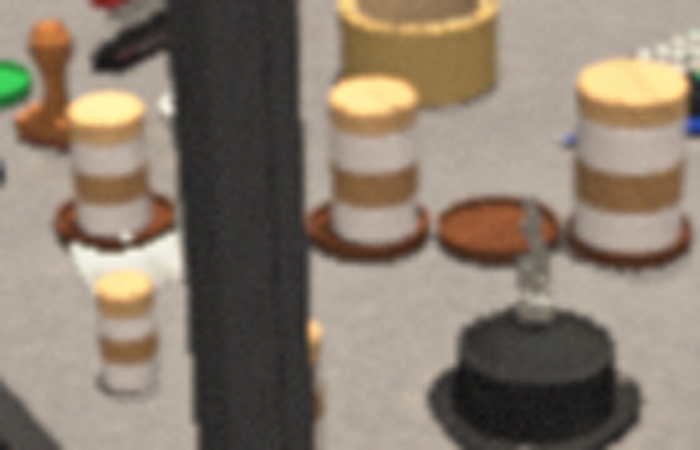

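The side crop shows the same order. Dish 2 at (300,206) is empty, and the candles stand upright in dishes 1, 3 and 5 and loose on the counter. Both views agree to within about a centimetre, and the depth heights match the text to 2 mm. I'll move to candle_2 with the fingers closing across the row.

Call:
{"api": "arm_command", "payload": {"motion": [{"rz":0.086,"hand":1},{"rz":0.085,"hand":1},{"dx":-34,"dy":-7,"dz":8,"hand":1},{"dx":-34,"dy":-7,"dz":8,"hand":1},{"dx":-34,"dy":-7,"dz":8,"hand":1},{"dx":-34,"dy":-7,"dz":8,"hand":1},{"dx":-34,"dy":-7,"dz":8,"hand":1},{"dx":-34,"dy":-7,"dz":8,"hand":1},{"dx":-34,"dy":-7,"dz":8,"hand":1},{"dx":-34,"dy":-7,"dz":8,"hand":1}], "grip_force": 35}}

```text
invalid input
```

```bash
cat >> h.py <<'E'
from scipy.spatial.transform import Rotation as Ro
def go(x,y,z):
    o=get_obs(); M=Ro.from_euler("xyz",o["tool_rot"],degrees=True).as_matrix()
    print("t",round(o["time_s"],2),"pos",o["tool_pos"].round(1),"rot",o["tool_rot"].round(1),"w",round(o["gripper_width"],1),"F",o["wrist_force"].round(1),"-> d",(M.T@(np.array([x,y,z])-o["tool_pos"])).round(1))
E
python3 -c "
from h import *
go(557,332,160)"
```

```text
t 0.1 pos [304.  602.  241.1] rot [-179.9   -0.   153.2] w 85.8 F [ 0.4 -0.6 -1.1] -> d [-347.6 -126.8   81.2]
```

Call:
{"api": "arm_command", "payload": {"motion": [{"rx":0,"ry":0,"rz":0.086,"dx":0,"dy":0,"dz":0,"hand":1},{"rx":0,"ry":0,"rz":0.085,"dx":0,"dy":0,"dz":0,"hand":1},{"rx":0,"ry":0,"rz":0,"dx":-34,"dy":-7,"dz":8,"hand":1},{"rx":0,"ry":0,"rz":0,"dx":-34,"dy":-7,"dz":8,"hand":1},{"rx":0,"ry":0,"rz":0,"dx":-34,"dy":-7,"dz":8,"hand":1},{"rx":0,"ry":0,"rz":0,"dx":-34,"dy":-7,"dz":8,"hand":1},{"rx":0,"ry":0,"rz":0,"dx":-34,"dy":-7,"dz":8,"hand":1},{"rx":0,"ry":0,"rz":0,"dx":-34,"dy":-7,"dz":8,"hand":1},{"rx":0,"ry":0,"rz":0,"dx":-34,"dy":-7,"dz":8,"hand":1},{"rx":0,"ry":0,"rz":0,"dx":-34,"dy":-7,"dz":8,"hand":1}], "grip_force": 35}}

```text
time_s: 0.93
tool_pos: [489.8, 393.8, 177.4]
tool_rot: [-180.0, -0.0, 143.4]
wrist_force: [0.4, 0.5, -0.2]
gripper_width: 85.3
finger_force: 0.0
```

```bash
python3 -c "
from h import *
go(557,332,160)"
```

```text
t 0.93 pos [489.8 393.8 177.4] rot [-180.    -0.   143.4] w 85.3 F [ 0.4  0.5 -0.2] -> d [-90.8  -9.6  17.4]
```

Call:
{"api": "arm_command", "payload": {"motion": [{"rx":0,"ry":0,"rz":0,"dx":-30,"dy":-3,"dz":6,"hand":1},{"rx":0,"ry":0,"rz":0,"dx":-30,"dy":-3,"dz":6,"hand":1},{"rx":0,"ry":0,"rz":0,"dx":-31,"dy":-3.5,"dz":5,"hand":1},{"rx":0,"ry":0,"rz":0,"dx":0,"dy":0,"dz":10,"hand":1},{"rx":0,"ry":0,"rz":0,"dx":0,"dy":0,"dz":10,"hand":1},{"rx":0,"ry":0,"rz":0,"dx":0,"dy":0,"dz":10,"hand":1},{"rx":0,"ry":0,"rz":0,"dx":0,"dy":0,"dz":10,"hand":1},{"rx":0,"ry":0,"rz":0,"dx":0,"dy":0,"dz":10,"hand":1},{"rx":0,"ry":0,"rz":0,"dx":0,"dy":0,"dz":0,"hand":1},{"rx":0,"ry":0,"rz":0,"dx":0,"dy":0,"dz":0,"hand":1}]}}

```text
time_s: 1.77
tool_pos: [555.5, 334.0, 110.1]
tool_rot: [-179.9, -0.1, 143.5]
wrist_force: [1.0, 0.7, -0.3]
gripper_width: 85.6
finger_force: 0.0
```

```bash
python3 -c "
from h import *
go(557,332,45)
f=grab_frame('top'); a=f['image'][140:295,180:345]; b=cv2.resize(a,None,fx=2.4,fy=3.2)
g=grab_frame('side')['image'][130:260,190:350]; c=cv2.resize(g,(396,496)); cv2.imwrite('pics/m1.png',np.hstack([b,c]))"
```

```text
t 1.77 pos [555.5 334.  110.1] rot [-1.799e+02 -1.000e-01  1.435e+02] w 85.6 F [ 1.   0.7 -0.3] -> d [-2.5 -0.6 65.1]
```

View pics/m1.png

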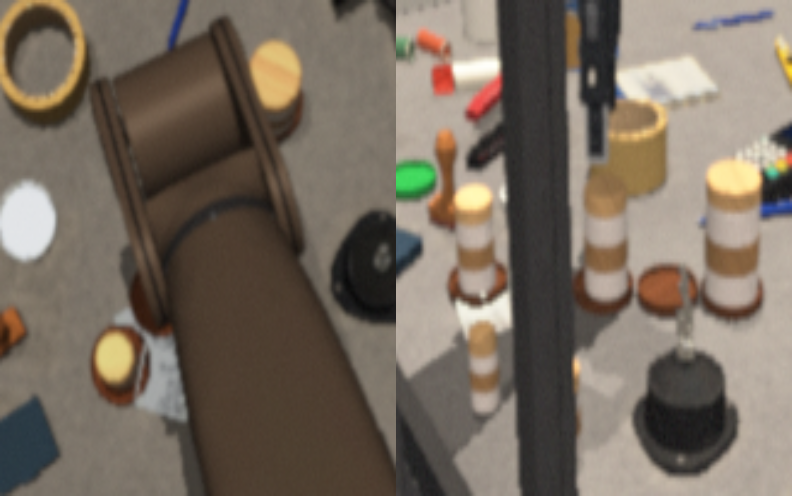

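Side crop: the finger at (597,150) hangs right over candle_2's lid at (606,180), and the neighbours are clear. I'll descend and close.

Call:
{"api": "arm_command", "payload": {"motion": [{"rx":0,"ry":0,"rz":0,"dx":-2,"dy":0,"dz":13,"hand":1},{"rx":0,"ry":0,"rz":0,"dx":0,"dy":0,"dz":13,"hand":1},{"rx":0,"ry":0,"rz":0,"dx":0,"dy":0,"dz":13,"hand":1},{"rx":0,"ry":0,"rz":0,"dx":0,"dy":0,"dz":13,"hand":1},{"rx":0,"ry":0,"rz":0,"dx":0,"dy":0,"dz":12,"hand":1},{"rx":0,"ry":0,"rz":0,"dx":0,"dy":0,"dz":0,"hand":1},{"rx":0,"ry":0,"rz":0,"dx":0,"dy":0,"dz":0,"hand":0},{"rx":0,"ry":0,"rz":0,"dx":0,"dy":0,"dz":0,"hand":0},{"rx":0,"ry":0,"rz":0,"dx":0,"dy":0,"dz":0,"hand":0},{"rx":0,"ry":0,"rz":0,"dx":0,"dy":0,"dz":0,"hand":0}]}}

```text
time_s: 2.7
tool_pos: [559.1, 332.5, 48.7]
tool_rot: [179.9, 0.1, 143.4]
wrist_force: [0.5, -0.4, -2.0]
gripper_width: 43.2
finger_force: 35.7
```

Call:
{"api": "arm_command", "payload": {"motion": [{"rx":0,"ry":0,"rz":0,"dx":0,"dy":0,"dz":0,"hand":0},{"rx":0,"ry":0,"rz":0,"dx":0,"dy":0,"dz":0,"hand":0},{"rx":0,"ry":0,"rz":0,"dx":0,"dy":0,"dz":0,"hand":0},{"rx":0,"ry":0,"rz":0,"dx":0,"dy":0,"dz":0,"hand":0},{"rx":0,"ry":0,"rz":0,"dx":0,"dy":0,"dz":0,"hand":0},{"rx":0,"ry":0,"rz":0,"dx":0,"dy":0,"dz":0,"hand":0},{"rx":0,"ry":0,"rz":0,"dx":0,"dy":0,"dz":0,"hand":0},{"rx":0,"ry":0,"rz":0,"dx":0,"dy":0,"dz":0,"hand":0},{"rx":0,"ry":0,"rz":0,"dx":0,"dy":0,"dz":0,"hand":0},{"rx":0,"ry":0,"rz":0,"dx":0,"dy":0,"dz":0,"hand":0}]}}

```text
time_s: 3.53
tool_pos: [559.1, 332.6, 48.6]
tool_rot: [179.9, 0.1, 143.4]
wrist_force: [0.1, -0.8, 5.6]
gripper_width: 43.0
finger_force: 36.0
```

Gripped at 43 mm. I'll lift 20 mm, shift one dish along, and lower.

Call:
{"api": "arm_command", "payload": {"motion": [{"rx":0,"ry":0,"rz":0,"dx":0,"dy":0,"dz":-10,"hand":0},{"rx":0,"ry":0,"rz":0,"dx":0,"dy":0,"dz":-10,"hand":0},{"rx":0,"ry":0,"rz":0,"dx":-10,"dy":0,"dz":0,"hand":0},{"rx":0,"ry":0,"rz":0,"dx":-16,"dy":-1,"dz":0,"hand":0},{"rx":0,"ry":0,"rz":0,"dx":-16,"dy":-1,"dz":0,"hand":0},{"rx":0,"ry":0,"rz":0,"dx":-12,"dy":0,"dz":0,"hand":0},{"rx":0,"ry":0,"rz":0,"dx":-9,"dy":0,"dz":0,"hand":0},{"rx":0,"ry":0,"rz":0,"dx":0,"dy":0,"dz":0,"hand":0},{"rx":0,"ry":0,"rz":0,"dx":0,"dy":0,"dz":0,"hand":0},{"rx":0,"ry":0,"rz":0,"dx":0,"dy":0,"dz":0,"hand":0}]}}

```text
time_s: 4.37
tool_pos: [607.3, 293.0, 66.8]
tool_rot: [-180.0, -0.1, 143.4]
wrist_force: [-0.0, 0.8, -1.8]
gripper_width: 43.4
finger_force: 36.0
```

```bash
python3 -c "
from h import *
go(607.5,292.5,48.7)
f=grab_frame('top'); a=f['image'][140:295,180:345]; b=cv2.resize(a,None,fx=2.4,fy=3.2)
g=grab_frame('side')['image'][130:260,190:350]; c=cv2.resize(g,(396,496)); cv2.imwrite('pics/m2.png',np.hstack([b,c]))"
```

```text
t 4.37 pos [607.3 293.   66.8] rot [-1.800e+02 -1.000e-01  1.434e+02] w 43.4 F [-0.   0.8 -1.8] -> d [-0.5 -0.3 18.1]
```

View pics/m2.png

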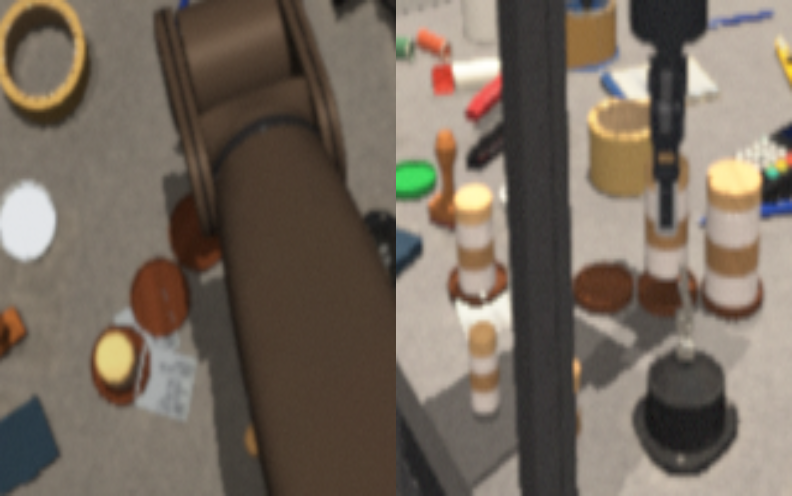

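Side crop: candle_2 hangs upright at (666,230) over dish 2 (666,290), clear of candle_1. I'll lower and release.

Call:
{"api": "arm_command", "payload": {"motion": [{"rx":0,"ry":0,"rz":0,"dx":0,"dy":0,"dz":8,"hand":0},{"rx":0,"ry":0,"rz":0,"dx":0,"dy":0,"dz":6,"hand":0},{"rx":0,"ry":0,"rz":0,"dx":0,"dy":0,"dz":3,"hand":0},{"rx":0,"ry":0,"rz":0,"dx":0,"dy":0,"dz":2,"hand":0},{"rx":0,"ry":0,"rz":0,"dx":0,"dy":0,"dz":0,"hand":0},{"rx":0,"ry":0,"rz":0,"dx":0,"dy":0,"dz":0,"hand":0},{"rx":0,"ry":0,"rz":0,"dx":0,"dy":0,"dz":0,"hand":0},{"rx":0,"ry":0,"rz":0,"dx":0,"dy":0,"dz":0,"hand":0.7},{"rx":0,"ry":0,"rz":0,"dx":0,"dy":0,"dz":0,"hand":1},{"rx":0,"ry":0,"rz":0,"dx":0,"dy":0,"dz":0,"hand":1}]}}

```text
time_s: 5.3
tool_pos: [608.1, 293.1, 48.2]
tool_rot: [179.9, 0.0, 143.4]
wrist_force: [0.2, 0.8, -0.0]
gripper_width: 77.4
finger_force: 0.0
```

Call:
{"api": "arm_command", "payload": {"motion": [{"rx":0,"ry":0,"rz":0,"dx":0,"dy":0,"dz":0,"hand":1},{"rx":0,"ry":0,"rz":0,"dx":0,"dy":0,"dz":0,"hand":1},{"rx":0,"ry":0,"rz":0,"dx":0,"dy":0,"dz":0,"hand":1},{"rx":0,"ry":0,"rz":0,"dx":0,"dy":0,"dz":-10,"hand":1},{"rx":0,"ry":0,"rz":0,"dx":0,"dy":0,"dz":-15,"hand":1},{"rx":0,"ry":0,"rz":0,"dx":0,"dy":0,"dz":-20,"hand":1},{"rx":0,"ry":0,"rz":0,"dx":0,"dy":0,"dz":-20,"hand":1},{"rx":0,"ry":0,"rz":0,"dx":34,"dy":0,"dz":-10,"hand":1},{"rx":0,"ry":0,"rz":0,"dx":34,"dy":0,"dz":0,"hand":1},{"rx":0,"ry":0,"rz":0,"dx":34,"dy":0,"dz":0,"hand":1}]}}

```text
time_s: 6.13
tool_pos: [526.7, 354.8, 127.2]
tool_rot: [179.7, 0.1, 143.3]
wrist_force: [0.0, 0.1, -0.8]
gripper_width: 85.5
finger_force: 0.0
```

```bash
python3 -c "
from h import *
go(447.6,411,38)"
```

```text
t 6.13 pos [526.7 354.8 127.2] rot [1.797e+02 1.000e-01 1.433e+02] w 85.5 F [ 0.   0.1 -0.8] -> d [97.3 -2.7 88.9]
```

Call:
{"api": "arm_command", "payload": {"motion": [{"rx":0,"ry":0,"rz":0,"dx":33,"dy":-1,"dz":0,"hand":1},{"rx":0,"ry":0,"rz":0,"dx":33,"dy":-1,"dz":0,"hand":1},{"rx":0,"ry":0,"rz":0,"dx":30,"dy":0,"dz":4,"hand":1},{"rx":0,"ry":0,"rz":0,"dx":0,"dy":0,"dz":0,"hand":1},{"rx":0,"ry":0,"rz":0,"dx":0,"dy":0,"dz":0,"hand":1},{"rx":0,"ry":0,"rz":0,"dx":0,"dy":0,"dz":15,"hand":1},{"rx":0,"ry":0,"rz":0,"dx":0,"dy":0,"dz":15,"hand":1},{"rx":0,"ry":0,"rz":0,"dx":0,"dy":0,"dz":0,"hand":1},{"rx":0,"ry":0,"rz":0,"dx":0,"dy":0,"dz":0,"hand":1},{"rx":0,"ry":0,"rz":0,"dx":0,"dy":0,"dz":0,"hand":1}]}}

```text
time_s: 6.97
tool_pos: [448.9, 409.4, 90.6]
tool_rot: [179.9, 0.0, 143.3]
wrist_force: [0.4, -0.3, 0.3]
gripper_width: 85.6
finger_force: 0.0
```

```bash
python3 -c "
from h import *
go(447.6,411,38)
f=grab_frame('top'); a=f['image'][140:295,180:345]; b=cv2.resize(a,None,fx=2.4,fy=3.2)
g=grab_frame('side')['image'][130:260,190:350]; c=cv2.resize(g,(396,496)); cv2.imwrite('pics/m3.png',np.hstack([b,c]))"
```

```text
t 6.97 pos [448.9 409.4  90.6] rot [179.9   0.  143.3] w 85.6 F [ 0.4 -0.3  0.3] -> d [ 2.   0.4 52.6]
```

View pics/m3.png

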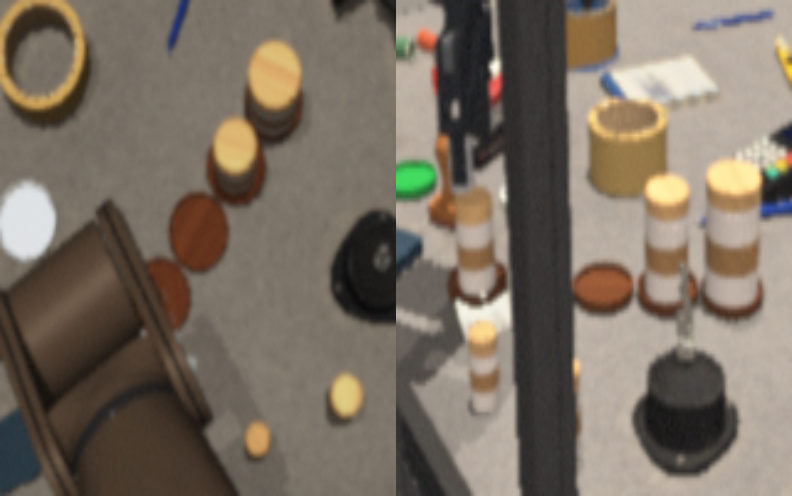

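Candle_2 stands flat in dish 2, at (237,160) in the top crop and (666,245) in the side crop. The finger at (462,180) is over candle_3. I'll descend and grip.

Call:
{"api": "arm_command", "payload": {"motion": [{"rx":0,"ry":0,"rz":0,"dx":1.5,"dy":0,"dz":13,"hand":1},{"rx":0,"ry":0,"rz":0,"dx":0,"dy":0,"dz":13,"hand":1},{"rx":0,"ry":0,"rz":0,"dx":0,"dy":0,"dz":13,"hand":1},{"rx":0,"ry":0,"rz":0,"dx":0,"dy":0,"dz":12,"hand":1},{"rx":0,"ry":0,"rz":0,"dx":0,"dy":0,"dz":0,"hand":1},{"rx":0,"ry":0,"rz":0,"dx":0,"dy":0,"dz":0,"hand":0},{"rx":0,"ry":0,"rz":0,"dx":0,"dy":0,"dz":0,"hand":0},{"rx":0,"ry":0,"rz":0,"dx":0,"dy":0,"dz":0,"hand":0},{"rx":0,"ry":0,"rz":0,"dx":0,"dy":0,"dz":0,"hand":0},{"rx":0,"ry":0,"rz":0,"dx":0,"dy":0,"dz":0,"hand":0}]}}

```text
time_s: 7.9
tool_pos: [447.0, 410.9, 39.4]
tool_rot: [179.9, 0.0, 143.4]
wrist_force: [0.3, -0.5, 1.1]
gripper_width: 37.6
finger_force: 35.3
```

Call:
{"api": "arm_command", "payload": {"motion": [{"rx":0,"ry":0,"rz":0,"dx":0,"dy":0,"dz":0,"hand":0},{"rx":0,"ry":0,"rz":0,"dx":0,"dy":0,"dz":0,"hand":0},{"rx":0,"ry":0,"rz":0,"dx":0,"dy":0,"dz":0,"hand":0},{"rx":0,"ry":0,"rz":0,"dx":0,"dy":0,"dz":-10,"hand":0},{"rx":0,"ry":0,"rz":0,"dx":0,"dy":0,"dz":-10,"hand":0},{"rx":0,"ry":0,"rz":0,"dx":-15,"dy":0,"dz":0,"hand":0},{"rx":0,"ry":0,"rz":0,"dx":-25,"dy":0,"dz":0,"hand":0},{"rx":0,"ry":0,"rz":0,"dx":-25,"dy":0,"dz":0,"hand":0},{"rx":0,"ry":0,"rz":0,"dx":0,"dy":0,"dz":0,"hand":0},{"rx":0,"ry":0,"rz":0,"dx":0,"dy":0,"dz":0,"hand":0}]}}

```text
time_s: 8.73
tool_pos: [499.9, 370.4, 58.5]
tool_rot: [180.0, 0.0, 143.3]
wrist_force: [-0.5, 0.1, -0.7]
gripper_width: 37.1
finger_force: 35.3
```

```bash
python3 -c "
from h import *
go(554.8,331.5,39)"
```

```text
t 8.73 pos [499.9 370.4  58.5] rot [180.    0.  143.3] w 37.1 F [-0.5  0.1 -0.7] -> d [-67.3   1.6  19.5]
```

Call:
{"api": "arm_command", "payload": {"motion": [{"rx":0,"ry":0,"rz":0,"dx":-22,"dy":0.5,"dz":0,"hand":0},{"rx":0,"ry":0,"rz":0,"dx":-22,"dy":0.5,"dz":0,"hand":0},{"rx":0,"ry":0,"rz":0,"dx":-14,"dy":0,"dz":0,"hand":0},{"rx":0,"ry":0,"rz":0,"dx":-9,"dy":0,"dz":0,"hand":0},{"rx":0,"ry":0,"rz":0,"dx":0,"dy":0,"dz":0,"hand":0},{"rx":0,"ry":0,"rz":0,"dx":0,"dy":0,"dz":8,"hand":0},{"rx":0,"ry":0,"rz":0,"dx":0,"dy":0,"dz":6,"hand":0},{"rx":0,"ry":0,"rz":0,"dx":0,"dy":0,"dz":4,"hand":0},{"rx":0,"ry":0,"rz":0,"dx":0,"dy":0,"dz":1.5,"hand":0},{"rx":0,"ry":0,"rz":0,"dx":0,"dy":0,"dz":0,"hand":0}]}}

```text
time_s: 9.57
tool_pos: [551.4, 333.0, 39.4]
tool_rot: [-179.8, -0.1, 143.5]
wrist_force: [-3.9, -0.9, 5.5]
gripper_width: 37.3
finger_force: 35.9
```

Call:
{"api": "arm_command", "payload": {"motion": [{"rx":0,"ry":0,"rz":0,"dx":0,"dy":0,"dz":0,"hand":0},{"rx":0,"ry":0,"rz":0,"dx":0,"dy":0,"dz":0,"hand":0},{"rx":0,"ry":0,"rz":0,"dx":0,"dy":0,"dz":0,"hand":0.7},{"rx":0,"ry":0,"rz":0,"dx":0,"dy":0,"dz":0,"hand":1},{"rx":0,"ry":0,"rz":0,"dx":0,"dy":0,"dz":0,"hand":1},{"rx":0,"ry":0,"rz":0,"dx":0,"dy":0,"dz":0,"hand":1},{"rx":0,"ry":0,"rz":0,"dx":0,"dy":0,"dz":0,"hand":1},{"rx":0,"ry":0,"rz":0,"dx":0,"dy":0,"dz":-12,"hand":1},{"rx":0,"ry":0,"rz":0,"dx":0,"dy":0,"dz":-24,"hand":1},{"rx":0,"ry":0,"rz":0,"dx":0,"dy":0,"dz":-34,"hand":1}]}}

```text
time_s: 10.4
tool_pos: [550.7, 331.6, 106.6]
tool_rot: [-179.7, -0.2, 143.4]
wrist_force: [0.3, -0.1, -0.4]
gripper_width: 84.9
finger_force: 0.0
```

```bash
python3 -c "
from h import *
go(422.3,182,110)"
```

```text
t 10.4 pos [550.7 331.6 106.6] rot [-179.7   -0.2  143.4] w 84.9 F [ 0.3 -0.1 -0.4] -> d [  13.9 -196.7   -2.1]
```

Call:
{"api": "arm_command", "payload": {"motion": [{"rx":0,"ry":0,"rz":0,"dx":2,"dy":-20,"dz":-3,"hand":1},{"rx":0,"ry":0,"rz":0,"dx":2,"dy":-33,"dz":0,"hand":1},{"rx":0,"ry":0,"rz":0,"dx":3,"dy":-33,"dz":0,"hand":1},{"rx":0,"ry":0,"rz":0,"dx":3,"dy":-33,"dz":0,"hand":1},{"rx":0,"ry":0,"rz":0,"dx":2,"dy":-33,"dz":0,"hand":1},{"rx":0,"ry":0,"rz":0,"dx":2,"dy":-28,"dz":0,"hand":1},{"rx":0,"ry":0,"rz":0,"dx":0,"dy":-17,"dz":0,"hand":1},{"rx":0,"ry":0,"rz":0,"dx":0,"dy":0,"dz":10,"hand":1},{"rx":0,"ry":0,"rz":0,"dx":0,"dy":0,"dz":10,"hand":1},{"rx":0,"ry":0,"rz":0,"dx":0,"dy":0,"dz":0,"hand":1}]}}

```text
time_s: 11.23
tool_pos: [423.5, 182.7, 90.3]
tool_rot: [-179.9, -0.1, 143.4]
wrist_force: [-0.7, -0.0, -0.4]
gripper_width: 85.0
finger_force: 0.0
```

```bash
python3 -c "
from h import *
go(422.3,182,27)
f=grab_frame('top'); a=f['image'][140:295,180:345]; b=cv2.resize(a,None,fx=2.4,fy=3.2)
g=grab_frame('side')['image'][130:260,190:350]; c=cv2.resize(g,(396,496)); cv2.imwrite('pics/m4.png',np.hstack([b,c]))"
```

```text
t 11.23 pos [423.5 182.7  90.3] rot [-1.799e+02 -1.000e-01  1.434e+02] w 85.0 F [-0.7 -0.  -0.4] -> d [ 0.4 -1.2 63.3]
```

View pics/m4.png

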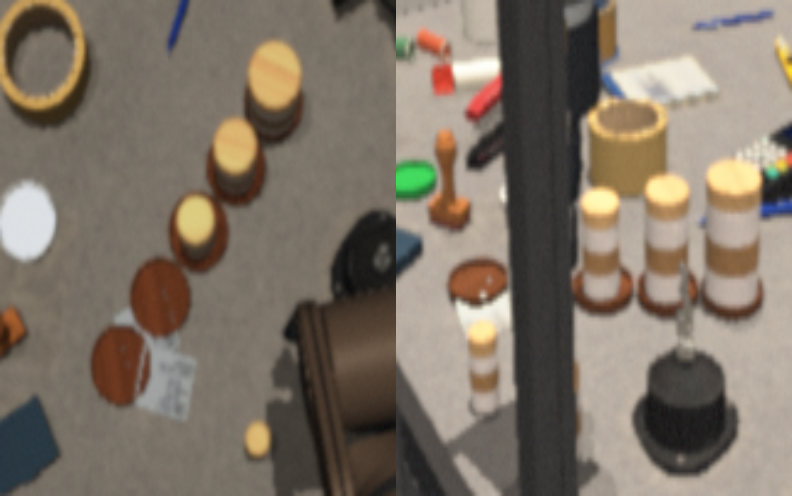

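Top crop: candles 2 and 3 stand in dishes 2 and 3, and the gripper is over candle_4. I'll descend, grip and lift.

Call:
{"api": "arm_command", "payload": {"motion": [{"rx":0,"ry":0,"rz":0,"dx":0,"dy":-1,"dz":15,"hand":1},{"rx":0,"ry":0,"rz":0,"dx":0,"dy":0,"dz":15,"hand":1},{"rx":0,"ry":0,"rz":0,"dx":0,"dy":0,"dz":15,"hand":1},{"rx":0,"ry":0,"rz":0,"dx":0,"dy":0,"dz":14,"hand":1},{"rx":0,"ry":0,"rz":0,"dx":0,"dy":0,"dz":0,"hand":1},{"rx":0,"ry":0,"rz":0,"dx":0,"dy":0,"dz":0,"hand":0},{"rx":0,"ry":0,"rz":0,"dx":0,"dy":0,"dz":0,"hand":0},{"rx":0,"ry":0,"rz":0,"dx":0,"dy":0,"dz":0,"hand":0},{"rx":0,"ry":0,"rz":0,"dx":0,"dy":0,"dz":0,"hand":0},{"rx":0,"ry":0,"rz":0,"dx":0,"dy":0,"dz":0,"hand":0}]}}

```text
time_s: 12.17
tool_pos: [424.5, 182.1, 33.9]
tool_rot: [179.9, 0.1, 143.4]
wrist_force: [-0.6, 0.9, 0.9]
gripper_width: 31.3
finger_force: 34.6
```

Call:
{"api": "arm_command", "payload": {"motion": [{"rx":0,"ry":0,"rz":0,"dx":0,"dy":0,"dz":0,"hand":0},{"rx":0,"ry":0,"rz":0,"dx":0,"dy":0,"dz":0,"hand":0},{"rx":0,"ry":0,"rz":0,"dx":0,"dy":0,"dz":0,"hand":0},{"rx":0,"ry":0,"rz":0,"dx":0,"dy":0,"dz":-10,"hand":0},{"rx":0,"ry":0,"rz":0,"dx":0,"dy":0,"dz":-20,"hand":0},{"rx":0,"ry":0,"rz":0,"dx":0,"dy":0,"dz":-30,"hand":0},{"rx":0,"ry":0,"rz":0,"dx":0,"dy":0,"dz":-20,"hand":0},{"rx":0,"ry":0,"rz":0,"dx":0,"dy":0,"dz":0,"hand":0},{"rx":0,"ry":0,"rz":0,"dx":0,"dy":0,"dz":0,"hand":0},{"rx":0,"ry":0,"rz":0,"dx":0,"dy":0,"dz":0,"hand":0}]}}

```text
time_s: 13.0
tool_pos: [422.6, 181.7, 111.9]
tool_rot: [-179.9, -0.1, 143.4]
wrist_force: [0.1, -0.3, -1.9]
gripper_width: 31.0
finger_force: 34.8
```

```bash
python3 -c "
from h import *
go(501,370.5,110)"
```

```text
t 13.0 pos [422.6 181.7 111.9] rot [-1.799e+02 -1.000e-01  1.434e+02] w 31.0 F [ 0.1 -0.3 -1.9] -> d [ 49.6 198.3   1.6]
```

Call:
{"api": "arm_command", "payload": {"motion": [{"rx":0,"ry":0,"rz":0,"dx":5,"dy":18,"dz":0,"hand":0},{"rx":0,"ry":0,"rz":0,"dx":10,"dy":30,"dz":0,"hand":0},{"rx":0,"ry":0,"rz":0,"dx":10,"dy":33,"dz":0,"hand":0},{"rx":0,"ry":0,"rz":0,"dx":10,"dy":33,"dz":0,"hand":0},{"rx":0,"ry":0,"rz":0,"dx":8,"dy":33,"dz":0,"hand":0},{"rx":0,"ry":0,"rz":0,"dx":6,"dy":28,"dz":0,"hand":0},{"rx":0,"ry":0,"rz":0,"dx":0,"dy":14,"dz":0,"hand":0},{"rx":0,"ry":0,"rz":0,"dx":0,"dy":9,"dz":0,"hand":0},{"rx":0,"ry":0,"rz":0,"dx":0,"dy":0,"dz":0,"hand":0},{"rx":0,"ry":0,"rz":0,"dx":0,"dy":0,"dz":0,"hand":0}]}}

```text
time_s: 13.83
tool_pos: [501.4, 369.3, 111.0]
tool_rot: [-179.8, -0.1, 143.4]
wrist_force: [-0.5, -0.4, -0.8]
gripper_width: 31.1
finger_force: 35.0
```

```bash
python3 -c "
from h import *
go(501,370.5,38)"
```

```text
t 13.83 pos [501.4 369.3 111. ] rot [-1.798e+02 -1.000e-01  1.434e+02] w 31.1 F [-0.5 -0.4 -0.8] -> d [ 0.9  1.  73. ]
```

Call:
{"api": "arm_command", "payload": {"motion": [{"rx":0,"ry":0,"rz":0,"dx":1,"dy":1,"dz":15,"hand":0},{"rx":0,"ry":0,"rz":0,"dx":0,"dy":0,"dz":20,"hand":0},{"rx":0,"ry":0,"rz":0,"dx":0,"dy":0,"dz":18,"hand":0},{"rx":0,"ry":0,"rz":0,"dx":0,"dy":0,"dz":10,"hand":0},{"rx":0,"ry":0,"rz":0,"dx":0,"dy":0,"dz":6,"hand":0},{"rx":0,"ry":0,"rz":0,"dx":0,"dy":0,"dz":3,"hand":0},{"rx":0,"ry":0,"rz":0,"dx":0,"dy":0,"dz":2,"hand":0},{"rx":0,"ry":0,"rz":0,"dx":0,"dy":0,"dz":0,"hand":0},{"rx":0,"ry":0,"rz":0,"dx":0,"dy":0,"dz":0,"hand":0},{"rx":0,"ry":0,"rz":0,"dx":0,"dy":0,"dz":0,"hand":0}]}}

```text
time_s: 14.67
tool_pos: [502.8, 371.9, 39.8]
tool_rot: [179.9, 0.0, 143.4]
wrist_force: [-0.6, 0.6, 0.0]
gripper_width: 31.4
finger_force: 35.0
```

Call:
{"api": "arm_command", "payload": {"motion": [{"rx":0,"ry":0,"rz":0,"dx":0,"dy":0,"dz":0,"hand":0.6},{"rx":0,"ry":0,"rz":0,"dx":0,"dy":0,"dz":0,"hand":1},{"rx":0,"ry":0,"rz":0,"dx":0,"dy":0,"dz":0,"hand":1},{"rx":0,"ry":0,"rz":0,"dx":0,"dy":0,"dz":0,"hand":1},{"rx":0,"ry":0,"rz":0,"dx":0,"dy":0,"dz":0,"hand":1},{"rx":0,"ry":0,"rz":0,"dx":0,"dy":0,"dz":0,"hand":1},{"rx":0,"ry":0,"rz":0,"dx":0,"dy":0,"dz":-12,"hand":1},{"rx":0,"ry":0,"rz":0,"dx":0,"dy":0,"dz":-24,"hand":1},{"rx":0,"ry":0,"rz":0,"dx":0,"dy":0,"dz":-30,"hand":1},{"rx":0,"ry":0,"rz":0,"dx":0,"dy":0,"dz":0,"hand":1}]}}

```text
time_s: 15.5
tool_pos: [505.9, 373.6, 112.6]
tool_rot: [179.4, 0.3, 143.4]
wrist_force: [1.3, 1.5, 1.0]
gripper_width: 85.5
finger_force: 0.0
```

```bash
python3 -c "
from h import *
go(390,269,90)"
```

```text
t 15.5 pos [505.9 373.6 112.6] rot [179.4   0.3 143.4] w 85.5 F [1.3 1.5 1. ] -> d [  30.8 -153.3   20.7]
```

Call:
{"api": "arm_command", "payload": {"motion": [{"rx":0,"ry":0,"rz":0,"dx":4,"dy":-18,"dz":0,"hand":1},{"rx":0,"ry":0,"rz":0,"dx":7,"dy":-33,"dz":0,"hand":1},{"rx":0,"ry":0,"rz":0,"dx":7,"dy":-33,"dz":0,"hand":1},{"rx":0,"ry":0,"rz":0,"dx":6,"dy":-33,"dz":0,"hand":1},{"rx":0,"ry":0,"rz":0,"dx":5,"dy":-22,"dz":0,"hand":1},{"rx":0,"ry":0,"rz":0,"dx":0,"dy":-12,"dz":5,"hand":1},{"rx":0,"ry":0,"rz":0,"dx":0,"dy":0,"dz":10,"hand":1},{"rx":0,"ry":0,"rz":0,"dx":0,"dy":0,"dz":0,"hand":1},{"rx":0,"ry":0,"rz":0,"dx":0,"dy":0,"dz":0,"hand":1},{"rx":0,"ry":0,"rz":0,"dx":0,"dy":0,"dz":0,"hand":1}]}}

```text
time_s: 16.33
tool_pos: [389.8, 268.2, 90.2]
tool_rot: [180.0, 0.0, 143.4]
wrist_force: [-0.3, 0.3, 0.4]
gripper_width: 85.4
finger_force: 0.0
```

```bash
python3 -c "
from h import *
go(390,269,27)
f=grab_frame('top'); a=f['image'][140:295,180:345]; b=cv2.resize(a,None,fx=2.4,fy=3.2)
g=grab_frame('side')['image'][130:260,190:350]; c=cv2.resize(g,(396,496)); cv2.imwrite('pics/m5.png',np.hstack([b,c]))"
```

```text
t 16.33 pos [389.8 268.2  90.2] rot [180.    0.  143.4] w 85.4 F [-0.3  0.3  0.4] -> d [ 0.3  0.7 63.2]
```

View pics/m5.png

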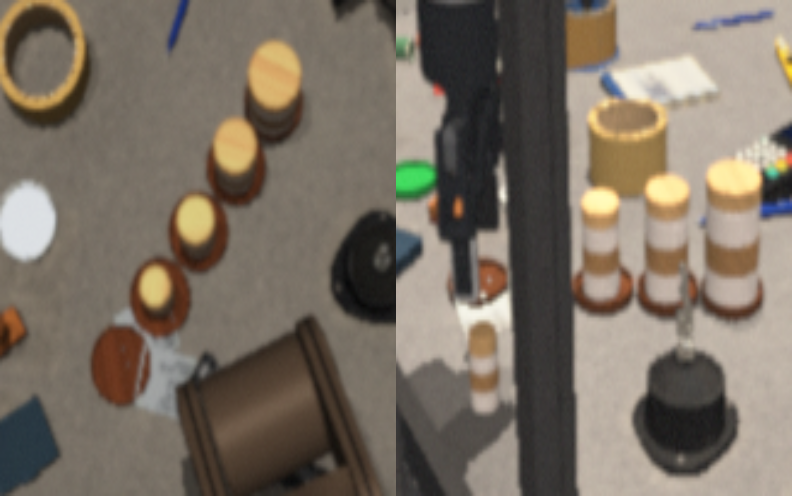

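Candles 1 to 4 stand in order in dishes 1 to 4, with candle_4 at (158,295) in the top crop. The gripper is over candle_5. I'll descend and grip.

Call:
{"api": "arm_command", "payload": {"motion": [{"rx":0,"ry":0,"rz":0,"dx":0,"dy":0.5,"dz":15,"hand":1},{"rx":0,"ry":0,"rz":0,"dx":0,"dy":0,"dz":17,"hand":1},{"rx":0,"ry":0,"rz":0,"dx":0,"dy":0,"dz":17,"hand":1},{"rx":0,"ry":0,"rz":0,"dx":0,"dy":0,"dz":13,"hand":1},{"rx":0,"ry":0,"rz":0,"dx":0,"dy":0,"dz":0,"hand":1},{"rx":0,"ry":0,"rz":0,"dx":0,"dy":0,"dz":0,"hand":0},{"rx":0,"ry":0,"rz":0,"dx":0,"dy":0,"dz":0,"hand":0},{"rx":0,"ry":0,"rz":0,"dx":0,"dy":0,"dz":0,"hand":0},{"rx":0,"ry":0,"rz":0,"dx":0,"dy":0,"dz":0,"hand":0},{"rx":0,"ry":0,"rz":0,"dx":0,"dy":0,"dz":0,"hand":0}]}}

```text
time_s: 17.27
tool_pos: [389.8, 268.3, 28.7]
tool_rot: [179.9, 0.1, 143.4]
wrist_force: [-0.5, -0.8, 2.2]
gripper_width: 25.9
finger_force: 6.8
```

Call:
{"api": "arm_command", "payload": {"motion": [{"rx":0,"ry":0,"rz":0,"dx":0,"dy":0,"dz":0,"hand":0},{"rx":0,"ry":0,"rz":0,"dx":0,"dy":0,"dz":0,"hand":0},{"rx":0,"ry":0,"rz":0,"dx":0,"dy":0,"dz":0,"hand":0},{"rx":0,"ry":0,"rz":0,"dx":0,"dy":0,"dz":-10,"hand":0},{"rx":0,"ry":0,"rz":0,"dx":0,"dy":0,"dz":-20,"hand":0},{"rx":0,"ry":0,"rz":0,"dx":0,"dy":0,"dz":-30,"hand":0},{"rx":0,"ry":0,"rz":0,"dx":0,"dy":0,"dz":-20,"hand":0},{"rx":0,"ry":0,"rz":0,"dx":0,"dy":0,"dz":0,"hand":0},{"rx":0,"ry":0,"rz":0,"dx":0,"dy":0,"dz":0,"hand":0},{"rx":0,"ry":0,"rz":0,"dx":0,"dy":0,"dz":0,"hand":0}]}}

```text
time_s: 18.1
tool_pos: [388.2, 267.6, 106.9]
tool_rot: [-179.9, -0.1, 143.4]
wrist_force: [-0.1, -1.1, -0.2]
gripper_width: 24.9
finger_force: 34.5
```

```bash
python3 -c "
from h import *
go(448,410.5,110)
f=grab_frame('top'); a=f['image'][140:295,180:345]; b=cv2.resize(a,None,fx=2.4,fy=3.2)
g=grab_frame('side')['image'][130:260,190:350]; c=cv2.resize(g,(396,496)); cv2.imwrite('pics/m6.png',np.hstack([b,c]))"
```

```text
t 18.1 pos [388.2 267.6 106.9] rot [-1.799e+02 -1.000e-01  1.434e+02] w 24.9 F [-0.1 -1.1 -0.2] -> d [ 37.2 150.4  -3.3]
```

View pics/m6.png

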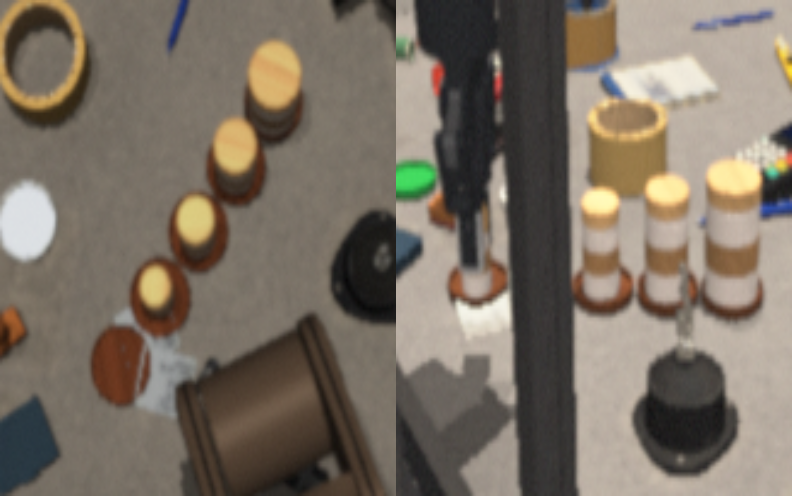

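Candle_5 is held upright at (477,265) in the side crop. I'll carry it to dish 5.

Call:
{"api": "arm_command", "payload": {"motion": [{"rx":0,"ry":0,"rz":0,"dx":4,"dy":15,"dz":0,"hand":0},{"rx":0,"ry":0,"rz":0,"dx":8,"dy":30,"dz":0,"hand":0},{"rx":0,"ry":0,"rz":0,"dx":8,"dy":32,"dz":0,"hand":0},{"rx":0,"ry":0,"rz":0,"dx":7,"dy":32,"dz":0,"hand":0},{"rx":0,"ry":0,"rz":0,"dx":6,"dy":22,"dz":0,"hand":0},{"rx":0,"ry":0,"rz":0,"dx":3,"dy":12,"dz":0,"hand":0},{"rx":0,"ry":0,"rz":0,"dx":0,"dy":6,"dz":0,"hand":0},{"rx":0,"ry":0,"rz":0,"dx":0,"dy":0,"dz":0,"hand":0},{"rx":0,"ry":0,"rz":0,"dx":0,"dy":0,"dz":0,"hand":0},{"rx":0,"ry":0,"rz":0,"dx":0,"dy":0,"dz":0,"hand":0}]}}

```text
time_s: 19.03
tool_pos: [448.3, 408.0, 106.9]
tool_rot: [-179.9, -0.0, 143.4]
wrist_force: [-0.1, -0.4, -0.8]
gripper_width: 25.1
finger_force: 34.6
```

```bash
python3 -c "
from h import *
go(448,410.5,34)"
```

```text
t 19.03 pos [448.3 408.  106.9] rot [-179.9   -0.   143.4] w 25.1 F [-0.1 -0.4 -0.8] -> d [ 1.7  2.  72.9]
```

Call:
{"api": "arm_command", "payload": {"motion": [{"rx":0,"ry":0,"rz":0,"dx":1.5,"dy":2,"dz":15,"hand":0},{"rx":0,"ry":0,"rz":0,"dx":0,"dy":0,"dz":20,"hand":0},{"rx":0,"ry":0,"rz":0,"dx":0,"dy":0,"dz":18,"hand":0},{"rx":0,"ry":0,"rz":0,"dx":0,"dy":0,"dz":10,"hand":0},{"rx":0,"ry":0,"rz":0,"dx":0,"dy":0,"dz":6,"hand":0},{"rx":0,"ry":0,"rz":0,"dx":0,"dy":0,"dz":3,"hand":0},{"rx":0,"ry":0,"rz":0,"dx":0,"dy":0,"dz":2,"hand":0},{"rx":0,"ry":0,"rz":0,"dx":0,"dy":0,"dz":0,"hand":0},{"rx":0,"ry":0,"rz":0,"dx":0,"dy":0,"dz":0,"hand":0},{"rx":0,"ry":0,"rz":0,"dx":0,"dy":0,"dz":0,"hand":0}]}}

```text
time_s: 19.87
tool_pos: [449.6, 412.0, 34.9]
tool_rot: [179.9, 0.0, 143.4]
wrist_force: [-0.3, -0.7, -0.9]
gripper_width: 25.0
finger_force: 34.6
```

Call:
{"api": "arm_command", "payload": {"motion": [{"rx":0,"ry":0,"rz":0,"dx":0,"dy":0,"dz":0,"hand":0.6},{"rx":0,"ry":0,"rz":0,"dx":0,"dy":0,"dz":0,"hand":1},{"rx":0,"ry":0,"rz":0,"dx":0,"dy":0,"dz":0,"hand":1},{"rx":0,"ry":0,"rz":0,"dx":0,"dy":0,"dz":0,"hand":1},{"rx":0,"ry":0,"rz":0,"dx":0,"dy":0,"dz":0,"hand":1},{"rx":0,"ry":0,"rz":0,"dx":0,"dy":0,"dz":0,"hand":1},{"rx":0,"ry":0,"rz":0,"dx":0,"dy":0,"dz":-12,"hand":1},{"rx":0,"ry":0,"rz":0,"dx":0,"dy":0,"dz":-24,"hand":1},{"rx":0,"ry":0,"rz":0,"dx":0,"dy":0,"dz":-30,"hand":1},{"rx":0,"ry":0,"rz":0,"dx":0,"dy":0,"dz":-30,"hand":1}]}}

```text
time_s: 20.7
tool_pos: [448.5, 411.2, 130.9]
tool_rot: [-179.9, -0.0, 143.4]
wrist_force: [0.7, 0.9, -0.0]
gripper_width: 85.4
finger_force: 0.0
```

Call:
{"api": "arm_command", "payload": {"motion": [{"rx":0,"ry":0,"rz":0,"dx":20,"dy":10,"dz":-15,"hand":1},{"rx":0,"ry":0,"rz":0,"dx":30,"dy":10,"dz":-10,"hand":1},{"rx":0,"ry":0,"rz":0,"dx":32,"dy":10,"dz":-5,"hand":1},{"rx":0,"ry":0,"rz":0,"dx":32,"dy":10,"dz":-5,"hand":1},{"rx":0,"ry":0,"rz":0,"dx":30,"dy":10,"dz":0,"hand":1},{"rx":0,"ry":0,"rz":0,"dx":20,"dy":5,"dz":0,"hand":1},{"rx":0,"ry":0,"rz":0,"dx":0,"dy":0,"dz":0,"hand":1},{"rx":0,"ry":0,"rz":0,"dx":0,"dy":0,"dz":0,"hand":1},{"rx":0,"ry":0,"rz":0,"dx":0,"dy":0,"dz":0,"hand":1},{"rx":0,"ry":0,"rz":0,"dx":0,"dy":0,"dz":0,"hand":1}]}}

```text
time_s: 21.53
tool_pos: [350.9, 552.7, 165.0]
tool_rot: [-180.0, 0.0, 143.3]
wrist_force: [-0.3, 0.3, -1.2]
gripper_width: 85.3
finger_force: 0.0
```

```bash
python3 - <<'E'
from h import *
go(0,0,0)
t=grab_frame('top')
for c,a,D,_ in blobs(t,(10,90,130),(28,255,255),30,(210,145,340,290)):
    (u,v),r=c; print(bydepth(t,u,v,D).round(1),round(2*r*D/t["fx"],1))
b=cv2.resize(t['image'][140:295,180:345],None,fx=2.4,fy=3.2)
g=grab_frame('side')['image'][130:260,190:350]; c=cv2.resize(g,(396,496)); cv2.imwrite('pics/m7.png',np.hstack([b,c]))
E
```

```text
t 21.53 pos [350.9 552.7 165. ] rot [-180.     0.   143.3] w 85.3 F [-0.3  0.3 -1.2] -> d [ -48.5 -652.9  165.1]
[448.9 411.8  53.6] 26.6
[501.7 372.6  60.9] 32.9
[551.3 332.7  68.6] 39.4
[605.9 294.2  78. ] 44.0
[659.4 254.6  88.1] 54.0
[691.5 461.8  46.3] 47.7
```

View pics/m7.png

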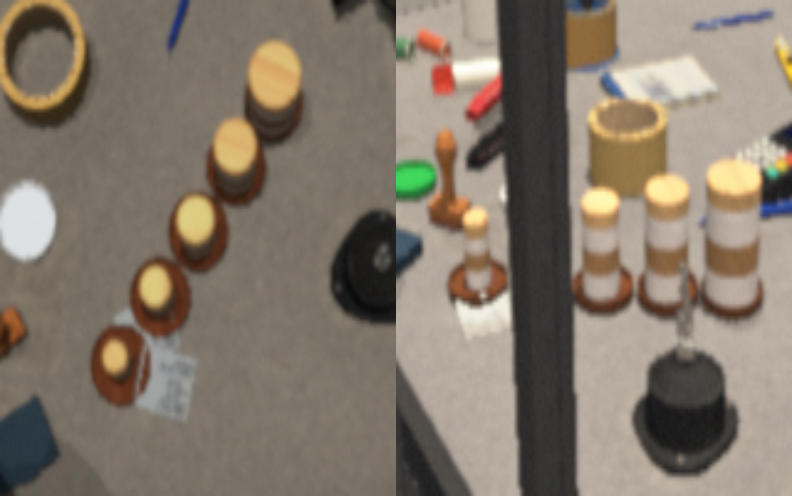

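All five candles stand upright in size order. Lid heights of 88, 78, 69, 61 and 54 mm are each the candle's height plus the 5 mm dish floor, to about 1 mm, and each lid is within 4 mm of its dish centre. The gripper is clear.

```bash
python3 -c "
from rig import *
print(close_job())"
```

```text
the job is handed in; nothing more can be done
None
```

I handed the job in: all five candles stand upright in their dishes in descending size from the largest, which was not moved, and it took about 22 s of the 128 s allowed.

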